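Sort the bench oddments into their trays

TASK

Tidy the five things standing in a row on the desk into the three grey trays behind them, all standing upright on the tray floors: the oil bottle and the dropper bottle in the divided tray, one bottle in each bay, in either order; the spare eyepiece and the objective canister side by side in the long shallow undivided tray; the date stamp in the small square tray. Leave the timer and the slide box where they are.

Things in the scene. Friction and masses are not known exactly. Their poses are not given: they have to be found in the camera images.
- oil_bottle_mid (a point): Small cream-white bottle with a blue screw cap: 66 mm tall, body round, 35 mm across and about 50 mm high, cap 23 mm across. The point is its centre, 33 mm above its underside. Its z axis points up; it starts standing on the desk, anywhere in the row in front of the trays.
- dropper_bottle_mid (a point): Slim brown dropper bottle with a black rubber bulb on top: 102 mm tall; round glass body 29 mm across, tapering to a stiff black collar 21 mm across, 58 to 70 mm above its underside (a good place to grip), then the bulb, 15 mm across. The point is on its centre line, 51 mm above its underside. Its z axis points up; it starts standing on the desk, anywhere in the row in front of the trays.
- spare_eyepiece_mid (a point): Black microscope eyepiece, round, 39 mm across, 46 mm tall, all black. The point is its centre, 23 mm above its underside. Its z axis points up; it starts standing on the desk, anywhere in the row in front of the trays.
- objective_can_mid (a point): Round canister with a pale body and a black screw top: 42 mm across, 54 mm tall. The point is its centre, 27 mm above its underside. Its z axis points up; it starts standing on the desk, anywhere in the row in front of the trays.
- date_stamp_mid (a point): Hand stamp with a black base and an upright red round handle: 69 mm tall; base 26 mm (x) by 42 mm (y), 30 mm high; above it the handle, about 23 mm across (a good place to grip). The point is half-way up, 34.5 mm above its underside. Its z axis points up; it starts standing on the desk, anywhere in the row in front of the trays.
- bay_tray: Divided tray with two equal square bays, outside 72 mm (x) by 140 mm (y), 24 mm high. Each bay is 64 mm square inside and 20 mm deep; the bay centres lie 34 mm either side of the tray's centre along its y axis, with a 4 mm divider between them. Fixed grey plastic, open top, walls and floor 4 mm thick. Origin: centre of its underside, on the desk; z up. The three trays stand side by side behind the loose things, in any order, each turned up to 0.3 rad.
- long_tray: Long shallow undivided tray, outside 78 mm (x) by 158 mm (y), 14 mm high; inside 70 mm by 150 mm and 10 mm deep. Fixed grey plastic, open top, walls and floor 4 mm thick. Origin: centre of its underside, on the desk; z up. The three trays stand side by side behind the loose things, in any order, each turned up to 0.3 rad.
- small_tray: Small square tray, undivided, outside 78 mm by 78 mm, 20 mm high; inside 70 mm by 70 mm and 16 mm deep. Fixed grey plastic, open top, walls and floor 4 mm thick. Origin: centre of its underside, on the desk; z up. The three trays stand side by side behind the loose things, in any order, each turned up to 0.3 rad.
- timer: White bench timer with buttons, 57 x 63 mm, 23 mm high, lying on the desk at the left end of the row; to be left alone. Origin: centre of its underside.
- slide_box: Green slide box, 73 x 105 mm, 34 mm high, lying on the desk at the right end of the row; to be left alone. Origin: centre of its underside.

How it is judged:
By the outcome, as a careful person would: the job done as asked, in the order asked, and still so for the second after the job is handed in, with the robot touching nothing.
It also fails if it takes over 141 s, if anything falls off the work surface, if the arm or the gripper's body presses on something with over 40 N, if the wrist force passes 120 N, or if a joint passes its speed limit or range.

ROBOT

A 7-joint arm with a two-finger parallel gripper is mounted at the origin on a cart in front of the work surface, level with it; the furniture and walls round the work are solid. World frame = base frame: x ahead of the robot, y to its left, z up, the work surface at z = 0. Lengths are in m, angles in rad, forces in N, time in s.
With the tool pointing down it reaches from about 0.35 to 0.9 m from the base axis. Payload 8.1 kg.
Tool frame: the origin (TCP) lies at the very end of the fingers, on their centre line; the grasp point (between the pads) lies 19 mm behind it; z points along the fingers, y is the line along which they close (so a half turn about z gives the same grasp; the last joint's range is limited). The gripper opens to 92 mm and grips with 3 to 60 N. Pads are 19 mm wide; open, the fingers measure 130 mm over their backs; the gripper's body (75 mm by 190 mm) begins 47 mm behind the grasp point.
Start: joints at [1.228, 0.434, 0.025, 1.573, -0.012, 1.134, -0.075], TCP at [0.148, -0.607, 0.227] pointing down, gripper open.
Joint ranges: [-2.62, 2.62], [-0.44, 2.09], [-1.27, 1.32], [0.08, 2.57], [-1.32, 4.46], [0.12, 2], [-2.74, 2.74]. Speed limits (rad/s): [2.22, 2.22, 3.01, 3.01, 3.14, 3.14, 3.14].

INTERFACE

Orientations are given as a unit quaternion [x, y, z, w].
In Python, from workcell import manip, gripper_to, kinematics, optics, order, telemetry gives the robot as it stands. The module is installed in compiled form; this text tells all that it offers. Calls block until the motion is done:
- manip.goto(position, orientation): joint-space move of the TCP to a pose.
- manip.line_to(position, feed=0.15, ori=None, threshold=None): straight line of the TCP; ori=None keeps the orientation; feed is the mean speed in m/s. With threshold (N) it stops when the force on the tool has changed by that much, and returns True; else False.
- manip.move_joints(angles): joint-space move.
- gripper_to(opening): finger opening in m; the grip force is fixed at half the most; returns when the fingers have stopped.
- manip.wait(seconds).
- kinematics.ik(position, orientation): joint angles nearest the present ones, or None.
- optics.read_camera(name): name is "scene" or "side" or "wrist"; returns a dict with "frame" (420x560x3 uint8, blue, green, red), "intrinsics" (3x3 intrinsics, pixels), "position" and "attitude" of the camera in the world. Camera axes: x right, y up, looking along -z (the intrinsics and any distortion apply to the point x, -y, -z); pixel columns grow to the right and rows downward; lengths in m; the calibration is good to about 2 mm. A picture is of the moment at which its call begins. There is no depth.
A pose or a line that the arm cannot do raises manip.MotionError and nothing moves.
- order.finish_job(): hands the job in; it is judged then, once.
Readings, each from a call of its own:
- telemetry.current_t(): time.
- telemetry.current_q(): joint angles.
- telemetry.current_joint_velocities(): joint speeds.
- telemetry.current_joint_torque(): joint torques, N m.
- telemetry.current_tool_pos(): TCP position.
- telemetry.current_orientation(): TCP orientation.
- telemetry.current_ft_force(): force on the tool from outside, world axes, zero at the start.
- telemetry.current_ft_torque(): the same for the moment, N m.
- telemetry.current_grip_width(): finger opening in m.
- telemetry.current_grasp_force(): force on a finger pad.
Only numpy, scipy, OpenCV 4.12 (cv2) and the standard library are available. Lean on these libraries where they do the work, as an engineer would, in place of code of your own. Each camera call takes 0.05 s, during which the arm holds its last target. There are 200 camera calls.

## Working session

There is one attempt and no reset: what is moved stays moved. The work goes in short steps, each a Python script; the robot and the scene stay as the last script left them, time stands still between calls to the robot, and variables do not carry over. Pictures are saved under pics/ and viewed, at most 14 in all, crops included, and the job is handed in when it is done.

```bash
mkdir -p pics
python3 - <<'E'
from workcell import optics,telemetry
import cv2
for n in ["scene","side"]:
    c=optics.read_camera(n); cv2.imwrite(f"pics/{n}0.png",c["frame"]); print(n,c["intrinsics"],c["position"],c["attitude"],[k for k in c])
print(telemetry.current_t(),telemetry.current_orientation())
E
```

```text
scene [[406.98010394   0.         277.47387122]
 [  0.         406.98010394 208.46368979]
 [  0.           0.           1.        ]] [-0.25176528  0.5669737   0.64889664] [-0.20966791  0.44472822  0.79193946 -0.36206085] ['frame', 'intrinsics', 'position', 'attitude']
side [[417.99430202   0.         275.00622947]
 [  0.         417.99430202 205.02588661]
 [  0.           0.           1.        ]] [0.31877065 0.8634761  0.85221938] [-0.02940995  0.40677148  0.90946614 -0.08089102] ['frame', 'intrinsics', 'position', 'attitude']
0.1 [ 9.92824990e-01  1.19574486e-01 -1.54515940e-04 -6.76863103e-04]
```

View pics/scene0.png

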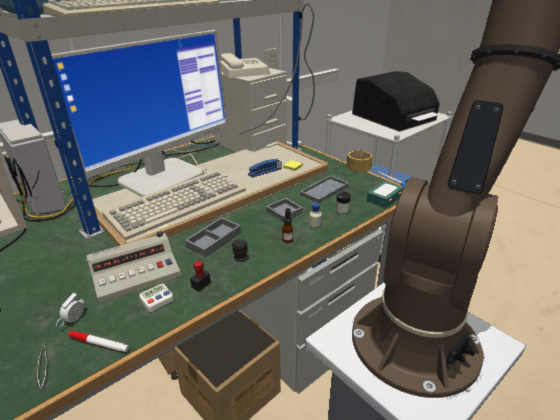

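View pics/side0.png

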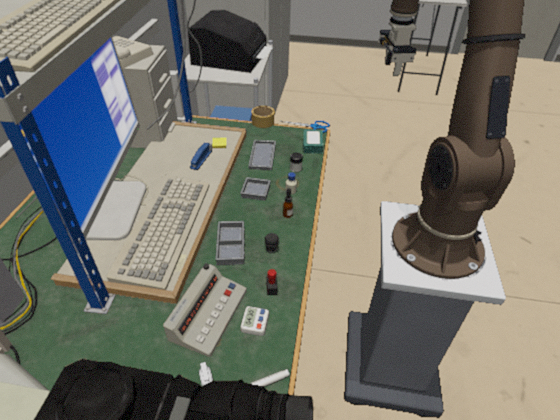

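```bash
cat > h.py <<'E'
import numpy as np,cv2
from scipy.spatial.transform import Rotation as R
from workcell import manip,gripper_to,kinematics,optics,order,telemetry
def ray(c,u,v):
    K=c["intrinsics"]; d=np.array([(u-K[0,2])/K[0,0],-(v-K[1,2])/K[1,1],-1.])
    return np.array(c["position"]),R.from_quat(c["attitude"]).apply(d)
def onplane(c,u,v,z):
    p,d=ray(c,u,v); return p+d*(z-p[2])/d[2]
def proj(c,P):
    q=R.from_quat(c["attitude"]).inv().apply(np.atleast_2d(P)-c["position"]); K=c["intrinsics"]
    return np.c_[K[0,2]+K[0,0]*q[:,0]/-q[:,2],K[1,2]-K[1,1]*q[:,1]/-q[:,2]]
def down(yaw): # tool down; tool y axis at angle yaw+90deg from world x (sign-free)
    return (R.from_euler('z',yaw)*R.from_quat([1,0,0,0])).as_quat()
E
python3 - <<'E'
from h import *
S=optics.read_camera("scene");D=optics.read_camera("side")
pts={'stamp':((199,263),(272,270),.069),'eye':((240,241),(272,238),.046),'drop':((288,211),(289,193),.102),'oil':((316,207),(292,176),.066),'can':((344,196),(296,156),.054),
'bay':((214,234),(231,243),.024),'small':((284,208),(257,188),.02),'long':((325,188),(263,155),.014),'slide':((386,189),(313,138),.034),'timer':((156,294),(255,318),.023)}
for k,(a,b,z) in pts.items(): print(k,onplane(S,*a,z).round(3),onplane(D,*b,z).round(3))
for nm,c in (('scene',S),('side',D)):
    w=(110,160,300,160) if nm=='scene' else (190,110,150,230)
    x,y,ww,hh=w; im=c["frame"][y:y+hh,x:x+ww]; s=800/ww if nm=='scene' else 2.6
    cv2.imwrite(f"pics/{nm}crop.png",cv2.resize(im,None,fx=s,fy=s,interpolation=cv2.INTER_CUBIC)); print(s)
w=optics.read_camera("wrist"); p=np.array(telemetry.current_tool_pos()); Rt=R.from_quat(telemetry.current_orientation())
print(w["intrinsics"],Rt.inv().apply(w["position"]-p),(Rt.inv()*R.from_quat(w["attitude"])).as_matrix().round(3))
E
```

```text
stamp [0.419 0.235 0.069] [0.426 0.232 0.069]
eye [0.453 0.097 0.046] [0.448 0.106 0.046]
drop [ 0.413 -0.03   0.102] [ 0.423 -0.019  0.102]
oil [ 0.421 -0.142  0.066] [ 0.431 -0.143  0.066]
can [ 0.425 -0.264  0.054] [ 0.435 -0.267  0.054]
bay [0.552 0.114 0.024] [0.557 0.124 0.024]
small [ 0.534 -0.122  0.02 ] [ 0.536 -0.121  0.02 ]
long [ 0.548 -0.314  0.014] [ 0.554 -0.308  0.014]
slide [ 0.39  -0.425  0.034] [ 0.393 -0.417  0.034]
timer [0.44  0.338 0.023] [0.446 0.339 0.023]
2.6666666666666665
2.6
[[306.01318747   0.         278.97502198]
 [  0.         306.01318747 215.83027743]
 [  0.           0.           1.        ]] [ 0.07336069 -0.00040915 -0.15846929] [[ 0.001  0.962  0.275]
 [ 1.    -0.001 -0.   ]
 [ 0.     0.275 -0.962]]
```

View pics/scenecrop.png

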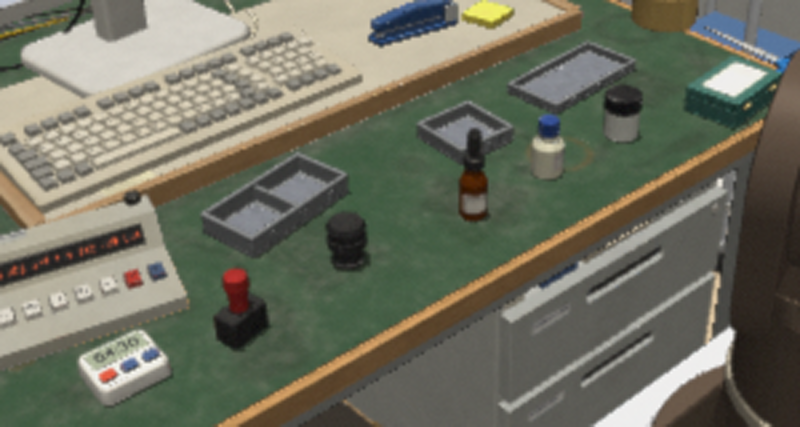

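The scene crop shows, left to right in the row: timer, stamp (235,305), eyepiece (347,240), dropper (474,180), oil (548,150), can (622,113) and slide box. Behind them are the bay tray (277,205), small tray (465,130) and long tray (572,77). The positions match between the two views within about 1 cm. Next I go above for a wrist overview.

Run:
```python
from h import *
manip.goto([.5,-.04,.38],down(0))
w=optics.read_camera("wrist"); cv2.imwrite("pics/w0.png",w["frame"])
import pickle; pickle.dump(w,open("w0.pkl","wb")); print(telemetry.current_t(),telemetry.current_q(),w["position"])
for k,p,y in [('a',[.43,.23,.3],1),('b',[.43,-.27,.05],1),('c',[.55,-.31,.05],1)]:
  for yy in (np.pi/2,-np.pi/2): print(k,yy,kinematics.ik(p,down(yy)))
```

```text
2.7333 [ 0.44403981  0.19004117 -0.56404956  1.56975452  0.10252406  1.41196224
 -1.70040247] [ 0.57334509 -0.0408902   0.53824364]
a 1.5707963267948966 [ 0.16654464  0.28471859 -0.95291863  1.72811128  0.24329937  1.25447749
 -0.84390349]
a -1.5707963267948966 [ 0.23656726  0.31891205 -1.0614524   1.7240895   0.29066028  1.27020826
  2.25069026]
b 1.5707963267948966 [ 0.86946926  0.5423086  -0.55756955  2.00787505  0.43309945  0.70850493
  0.04126177]
b -1.5707963267948966 [ 0.29823442  0.4800822   0.20974837  2.0561577  -0.16605558  0.62091201
 -2.52125916]
c 1.5707963267948966 [ 0.81011071  0.70703579 -0.58722872  1.6946047   0.48215539  0.88857956
  0.02293422]
c -1.5707963267948966 [ 0.28865192  0.6330446   0.20957223  1.74429774 -0.17546349  0.7825024
 -2.55804433]
```

View pics/w0.png

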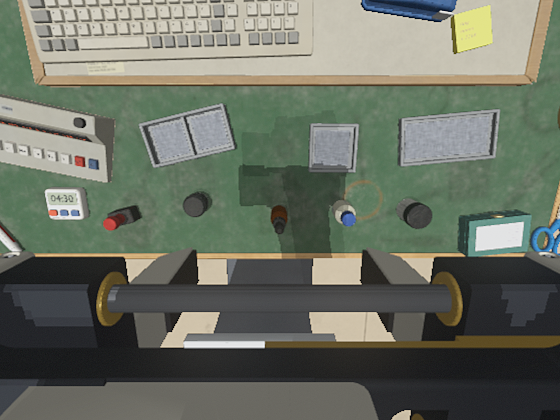

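The overhead view shows everything. Rim corners: bay tray (141,125), (223,105), (235,147), (153,166); small tray centred at (333,148); long tray at (448,138). Tops: stamp (111,223), eyepiece (195,205), dropper (279,228), oil cap (348,219), can (418,215). I'll measure these with masks.

Run:
```python
from h import *
import pickle; w=pickle.load(open("w0.pkl","rb")); f=w["frame"]; hsv=cv2.cvtColor(f,cv2.COLOR_BGR2HSV).astype(int)
H,Sa,V=hsv[...,0],hsv[...,1],hsv[...,2]
def win(m,b):
    o=np.zeros(m.shape,np.uint8); x0,y0,x1,y1=b; o[y0:y1,x0:x1]=m[y0:y1,x0:x1]*255
    n,l,s,c=cv2.connectedComponentsWithStats(cv2.morphologyEx(o,cv2.MORPH_CLOSE,np.ones((3,3)))); i=1+s[1:,4].argmax(); return (l==i).astype(np.uint8)
grey=(Sa<60)
for n,b,z,sz in [('bay',(130,95,245,175),.024,(.14,.072)),('small',(300,115,365,178),.02,(.078,.078)),('long',(390,102,505,172),.014,(.158,.078))]:
    m=win(grey,b); c=max(cv2.findContours(m,0,2)[0],key=cv2.contourArea).reshape(-1,2)
    c=cv2.convexHull(c).reshape(-1,2)
    P=np.array([onplane(w,u,v,z)[:2] for u,v in c],np.float32); r=cv2.minAreaRect(P*1000); print(n,np.round(r[0],1),np.round(r[1],1),round(r[2],1))
red=win(((H<8)|(H>172))&(Sa>150)&(V>70),(95,200,135,240)); blue=win((H>95)&(H<130)&(Sa>120),(330,200,365,235))
dk=(V<45)
for n,m,z in [('stamp',red,.069),('oil',blue,.066),('eye',win(dk,(175,185,215,225)),.046),('can',win(dk,(395,190,440,235)),.054),('drop',win(dk,(268,200,292,240)),.102)]:
    ys,xs=np.nonzero(m); print(n,len(xs),xs.min(),xs.max(),ys.min(),ys.max(),xs.mean().round(1),ys.mean().round(1),onplane(w,xs.mean(),ys.mean(),z).round(4))
    print('   proj',onplane(w,xs.mean(),ys.mean(),z-.015).round(3))
x=f[90:250,90:450]; cv2.imwrite("pics/w0c.png",cv2.resize(x,None,fx=2.2,fy=2.2,interpolation=cv2.INTER_CUBIC))
```

```text
bay [561.5 111.8] [195.7 124.2] 90.0
small [ 543.7 -130.1] [110.7 100.2] 90.0
long [ 558.4 -322.2] [205.  110.9] 90.0
stamp 201 103 124 214 229 112.9 221.9 [0.4292 0.2256 0.069 ]
   proj [0.425 0.234 0.054]
oil 158 341 355 211 225 347.7 218.4 [ 0.4338 -0.1514  0.066 ]
   proj [ 0.429 -0.155  0.051]
eye 58 200 207 194 214 203.9 201.7 [0.4568 0.083  0.046 ]
   proj [0.453 0.087 0.031]
can 98 404 421 203 224 409.1 210.6 [ 0.4436 -0.2539  0.054 ]
   proj [ 0.44  -0.261  0.039]
drop 101 273 284 217 232 278.8 223.7 [ 0.4363 -0.0406  0.102 ]
   proj [ 0.432 -0.041  0.087]
```

View pics/w0c.png

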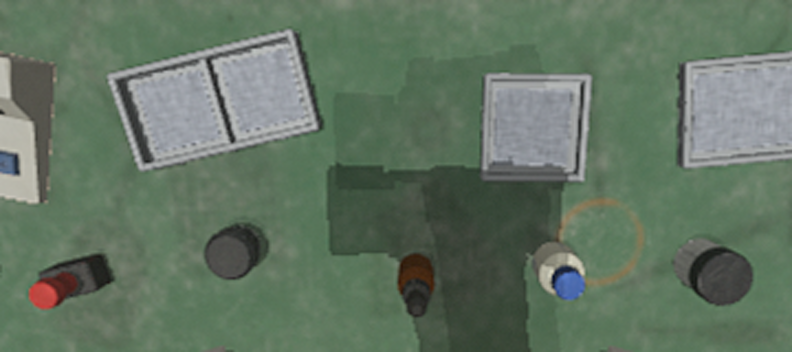

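The crop (scale 2.2, offset 90) gives clear rim corners and top discs: stamp (45,293), eyepiece (231,252), bulb (417,303), cap (570,283), can (722,276). I'll convert these.

Run:
```python
from h import *
import pickle; w=pickle.load(open("w0.pkl","rb"))
A=lambda l:[(90+x/2.2,90+y/2.2) for x,y in l]
T={'bay':(A([(110,76),(293,30),(321,129),(142,168)]),.024),'small':(A([(486,74),(591,76),(583,181),(481,179)]),.02),
'long':(A([(682,64)])+[(497,110),(496,157)]+A([(686,167)]),.014)}
for n,(c,z) in T.items():
    P=np.array([onplane(w,u,v,z)[:2] for u,v in c])
    e=[np.linalg.norm(P[i]-P[i-1]) for i in range(4)]; d=(P[0]-P[1])+(P[3]-P[2]); print(n,P.mean(0).round(4),np.round(e,3),'y-axis dir yaw',np.arctan2(-d[0],d[1]).round(3))
    z0=(P[0]-P[3])+(P[1]-P[2]); print('  x-axis yaw',np.arctan2(z0[1],z0[0]).round(3))
for n,p,z in [('stamp',(45,293),.069),('eye',(231,252),.046),('drop',(417,301),.1),('oil',(570,283),.066),('can',(722,276),.054)]:
    print(n,onplane(w,*A([p])[0],z).round(4))
```

```text
bay [0.5609 0.1068] [0.069 0.139 0.072 0.14 ] y-axis dir yaw 0.219
  x-axis yaw 0.239
small [ 0.5411 -0.1309] [0.077 0.078 0.077 0.079] y-axis dir yaw -0.019
  x-axis yaw -0.015
long [ 0.5568 -0.3227] [0.077 0.156 0.076 0.158] y-axis dir yaw 0.092
  x-axis yaw 0.16
stamp [0.4269 0.2298 0.069 ]
eye [0.452  0.0982 0.046 ]
drop [ 0.4307 -0.0417  0.1   ]
oil [ 0.4334 -0.1537  0.066 ]
can [ 0.4353 -0.2699  0.054 ]
```

Run:
```python
from h import *
import pickle
O={'can':(.4353,-.2699,.054),'oil':(.4334,-.1537,.066),'drop':(.4307,-.0417,.1),'eye':(.452,.0982,.046),'stamp':(.4269,.2298,.069)}
t=[];W={}
for n,(x,y,z) in O.items():
    manip.goto([x,y,.2],down(np.pi/2)); manip.wait(.2)
    w=optics.read_camera("wrist"); W[n]=w; f=w["frame"].copy()
    q=proj(w,[x,y,z])[0]; b=proj(w,[x,y,0])[0]; print(n,q.round(1),b.round(1),telemetry.current_t())
    cv2.drawMarker(f,tuple(int(v) for v in q),(0,255,255),0,10,1); cv2.drawMarker(f,tuple(int(v) for v in b),(255,0,255),0,10,1)
    t.append(f[60:360,180:380])
pickle.dump(W,open("W.pkl","wb"))
t.append(np.zeros_like(t[0])); cv2.imwrite("pics/m.png",np.vstack([np.hstack(t[:3]),np.hstack(t[3:])]))
```

```text
can [279.2 204.1] [279.1 193.3] 4.6583
oil [279.7 205.7] [279.5 192.3] 5.4417
drop [279.7 214.9] [279.5 192.1] 6.2167
eye [279.6 200.6] [279.5 191.8] 7.0917
stamp [279.1 206.1] [279.1 191.9] 7.9417
```

View pics/m.png

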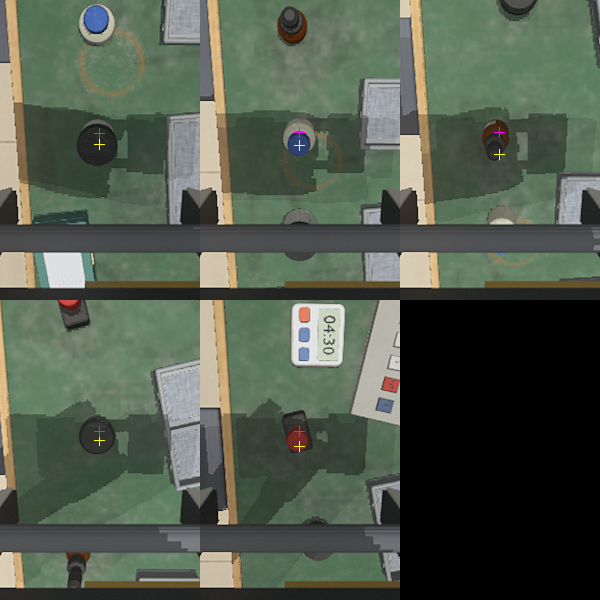

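Compared with the markers, can and oil are right. Bulb is about -6 mm x, +4 mm y off, the stamp about +4 mm y, and the eyepiece -2/+3 mm. Good enough to act: oil first.

```bash
cat >> h.py <<'E'
def rot(a): return np.array([[np.cos(a),-np.sin(a)],[np.sin(a),np.cos(a)]])
BAY,LONG,SMALL=((.5609,.1068),.228),((.5568,-.3227),.10),((.5411,-.1309),-.017)
def spot(t,dy): return np.array(t[0])+rot(t[1])@[0,dy]
def job(n,p,g,w,tgt,ty,lift=.14):
    """p: xy of item, g: grasp height above underside, w: width, tgt xy, ty: tray yaw"""
    tz=g-.019; q0=down(np.pi/2); q1=down(np.pi/2+ty)
    gripper_to(max(.066,w+.02)); manip.goto([*p,.2],q0); manip.line_to([*p,tz],.12); gripper_to(0)
    print(n,'grip',telemetry.current_grip_width(),telemetry.current_grasp_force())
    z=tz+lift; manip.line_to([*p,z],.15); manip.line_to([*tgt,z],.15,q1); 
    print('  held',telemetry.current_grip_width())
    manip.line_to([*tgt,tz+.016],.12); hit=manip.line_to([*tgt,tz+.001],.03,threshold=5)
    print('  hit',hit,telemetry.current_tool_pos()[2]-tz)
    gripper_to(w+.02); manip.line_to([*tgt,.24],.15); print('  t',telemetry.current_t())
def shot(name,box,s):
    f=optics.read_camera("wrist")["frame"]; x0,y0,x1,y1=box
    cv2.imwrite(f"pics/{name}.png",cv2.resize(f[y0:y1,x0:x1],None,fx=s,fy=s))
E
python3 - <<'E'
from h import *
job('oil',(.4325,-.153),.043,.035,spot(BAY,.034),BAY[1])
shot('a1',(120,20,440,360),1.7)
E
```

```text
oil grip 0.03305025199364843 29.999476969242096
  held 0.03378005750774659
  hit True 0.0039524377024015706
  t 19.3667
```

View pics/a1.png

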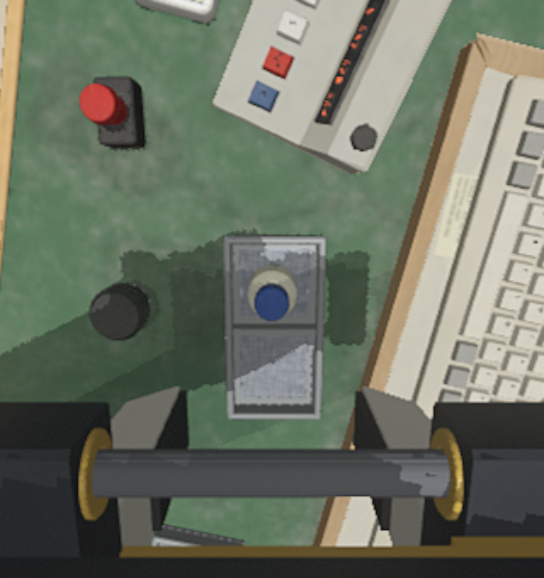

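The oil bottle stands upright in the far bay (272,295), and the floor contact was at 4 mm as expected. Next come the dropper and eyepiece.

Run:
```python
from h import *
job('drop',(.4265,-.038),.064,.021,spot(BAY,-.034),BAY[1])
shot('a2',(120,20,440,360),1.3)
job('eye',(.4505,.101),.033,.039,spot(LONG,.036),LONG[1])
shot('a3',(120,20,440,360),1.3)
a,b=cv2.imread('pics/a2.png'),cv2.imread('pics/a3.png'); cv2.imwrite('pics/a23.png',cv2.resize(np.hstack([a,b]),None,fx=.95,fy=.95))
```

```text
drop grip 0.022838343066571287 27.49629728961736
  held 0.022512775799081834
  hit True 0.003657126566272151
  t 29.0083
eye grip 0.03806007667799524 30.000413954257965
  held 0.03796774375960624
  hit True 0.003823856069282837
  t 40.2583
```

View pics/a23.png

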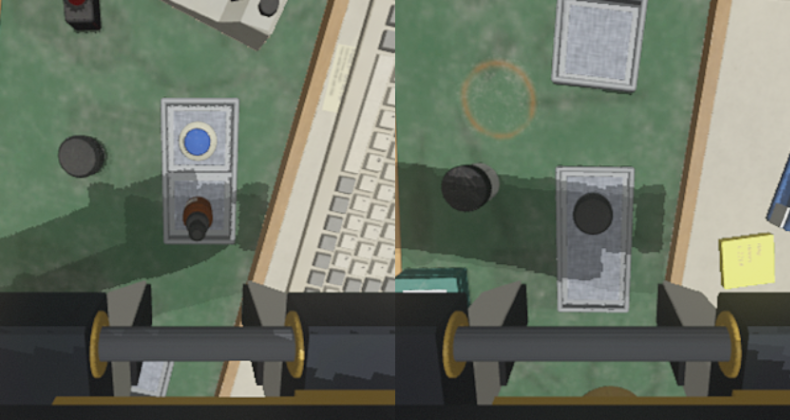

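The left view shows both bottles upright, one per bay (198,140 and 198,215). The right view shows the eyepiece upright in the upper half of the long tray (593,213), with room below. The can and stamp are next.

Run:
```python
from h import *
job('can',(.434,-.2699),.035,.042,spot(LONG,-.034),LONG[1])
shot('b1',(120,20,440,360),1.2)
job('stamp',(.426,.2335),.053,.023,spot(SMALL,0),SMALL[1],lift=.16)
shot('b2',(120,20,440,360),1.2)
a,b=cv2.imread('pics/b1.png'),cv2.imread('pics/b2.png'); cv2.imwrite('pics/b12.png',np.hstack([a,b]))
manip.goto([.45,-.04,.38],down(0))
S=optics.read_camera("scene"); cv2.imwrite('pics/sf.png',cv2.resize(S["frame"][160:320,110:410],None,fx=2.66,fy=2.66,interpolation=2)); print(telemetry.current_t())
```

```text
can grip 0.04178457668264367 30.000179708003998
  held 0.041857371403664335
  hit True 0.0038261270269071973
  t 49.525
stamp grip 0.022556502408856798 29.989022612571716
  held 0.022287061354978425
  hit True 0.003511486800321581
  t 62.1583
63.5333
```

View pics/b12.png

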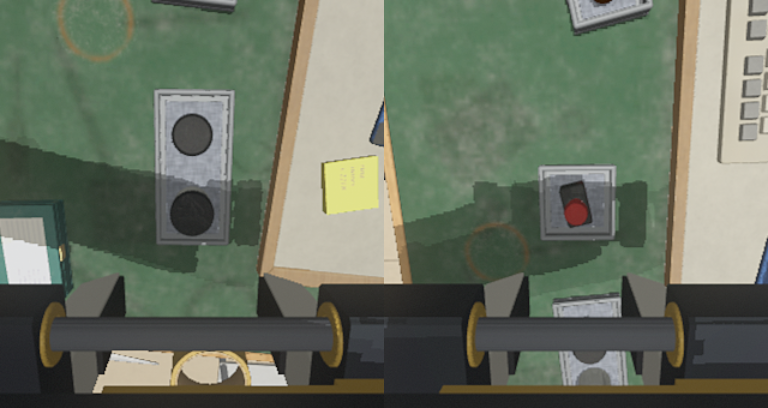

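View pics/sf.png

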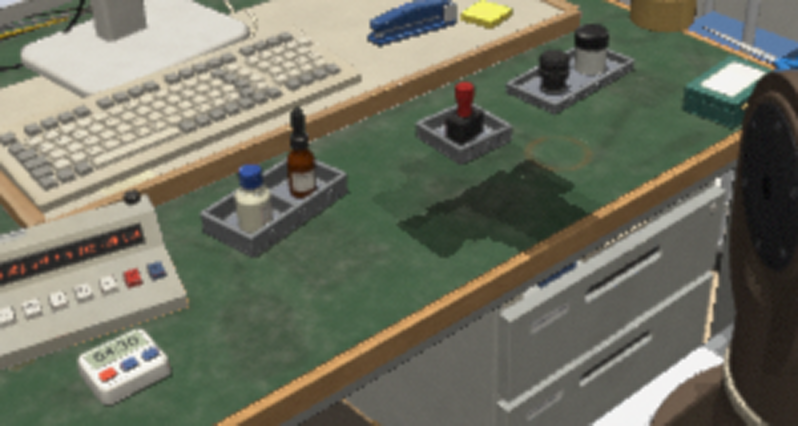

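All five stand upright in their trays: bottles at (254,200) and (300,155), stamp at (464,112), eyepiece at (553,70), can at (590,50). The timer and slide box look unmoved.

```bash
python3 -c "
from workcell import order; print(order.finish_job())"
```

```text
the job is handed in; nothing more can be done
None
```

The job is done and handed in at about 64 s: all five things stand upright in their trays as asked, and the timer and slide box were left alone.

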